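# Close the dressing jars with their own lids

## Task

The four steel dressing jars have come back from washing with their lids lying loose between them: put each lid by its knob gently onto the jar it fits, so that all four jars are closed with the lid flat on the rim. Leave the jars standing where they are, and do not disturb the pill bottle or the tin; mind the wall cabinet that hangs over the back of the counter.

Things in the scene. Friction and masses are not known exactly. Their poses are not given: they have to be found in the camera images.
- jar_smallest: the smallest of four open round stainless steel jars, loose: 54 mm high, 48 mm across its rolled rim, mouth 34 mm across inside, the body below the rim 40 mm across; origin at the centre of its underside, z up, so the rim's top is at z = 54 mm
- jar_second: the second smallest of four open round stainless steel jars, loose: 60 mm high, 62 mm across its rolled rim, mouth 48 mm across inside, the body below the rim 54 mm across; origin at the centre of its underside, z up, so the rim's top is at z = 60 mm
- jar_third: the second largest of four open round stainless steel jars, loose: 67 mm high, 76 mm across its rolled rim, mouth 62 mm across inside, the body below the rim 68 mm across; origin at the centre of its underside, z up, so the rim's top is at z = 67 mm
- jar_largest: the largest of four open round stainless steel jars, loose: 74 mm high, 90 mm across its rolled rim, mouth 76 mm across inside, the body below the rim 82 mm across; origin at the centre of its underside, z up, so the rim's top is at z = 74 mm
- lid_smallest: the smallest of four loose steel lids: flange 52 mm across, 8 mm above the origin; below it a step 24 mm across that enters the jar's mouth with 5 mm play; round black knob, 18 mm across, 21 to 40 mm above the origin, steel below it up to 13 mm. Origin: centre of the step's underside, z up. Seated on the smallest jar its origin is 46 mm above the jar's
- lid_second: the second smallest of four loose steel lids: flange 66 mm across, 8 mm above the origin; below it a step 38 mm across that enters the jar's mouth with 5 mm play; round black knob, 18 mm across, 21 to 40 mm above the origin, steel below it up to 13 mm. Origin: centre of the step's underside, z up. Seated on the second smallest jar its origin is 52 mm above the jar's
- lid_third: the second largest of four loose steel lids: flange 80 mm across, 8 mm above the origin; below it a step 52 mm across that enters the jar's mouth with 5 mm play; round black knob, 18 mm across, 21 to 40 mm above the origin, steel below it up to 13 mm. Origin: centre of the step's underside, z up. Seated on the second largest jar its origin is 59 mm above the jar's
- lid_largest: the largest of four loose steel lids: flange 94 mm across, 8 mm above the origin; below it a step 66 mm across that enters the jar's mouth with 5 mm play; round black knob, 18 mm across, 21 to 40 mm above the origin, steel below it up to 13 mm. Origin: centre of the step's underside, z up. Seated on the largest jar its origin is 66 mm above the jar's
- pill_bottle: bystander: a white screw-capped pill bottle, 48 mm across and 86 mm high, standing loose among the jars; origin at the centre of its underside. The wall cabinet above it hangs at y below 0 only: front at x = 0.57 m, handles to x = 0.54 m, underside 0.55 m over the counter
- ointment_tin: bystander: a closed plain pale round tin, 56 mm across and 28 mm high, without a knob, standing loose among the jars; origin at the centre of its underside.

How it is judged:
By the outcome, as a careful person would: the job done as asked, in the order asked, and still so for the second after the job is handed in, with the robot touching nothing.
It also fails if it takes over 106 s, if anything falls off the work surface, if the arm or the gripper's body presses on something with over 40 N, if the wrist force passes 120 N, or if a joint passes its speed limit or range.

## Robot

A 6-joint arm with a two-finger parallel gripper is mounted at the origin on a cart in front of the work surface, level with it; the furniture and walls round the work are solid. World frame = base frame: x ahead of the robot, y to its left, z up, the work surface at z = 0. Lengths are in mm, angles in degrees, forces in N, time in s.
With the tool pointing down it reaches from about 325 to 900 mm from the base axis. Payload 6.1 kg.
Tool frame: the origin (TCP) lies between the finger pads; the fingertips stand tips_ahead ahead of it and the grasp point (between the pads) lies 6 mm ahead of it (tips_ahead is the distance from the TCP to the fingertips, in mm); z points along the fingers, y is the line along which they close (so a half turn about z gives the same grasp; the last joint's range is limited). The gripper opens to 85 mm and grips with 20 to 120 N. Pads are 22 mm wide; open, the fingers measure 114 mm over their backs; the gripper's body (76 mm by 85 mm) begins 54 mm behind the grasp point. The pads swing forward as they close: fully open they stand 13 mm farther back than shut.
Start: joints at [-70.881, 12.628, 87.462, -0, 79.91, -7.225], TCP at [277.348, -560.084, 256.3] pointing down, gripper open.
Joint ranges: [-170.65, 170.65], [-52.31, 119.04], [5.05, 147.46], [-71.25, 251.25], [11.57, 151.72], [-153.62, 153.62]. Speed limits (degrees/s): [147.25, 147.25, 172.46, 180, 180, 180].

## Interface

Orientations are given as a 3x3 rotation matrix whose columns are the frame's x, y, z axes.
In Python, from cell import * gives the robot as it stands. The module is installed in compiled form; this text tells all that it offers.
- The arm moves only by the tool jog_arm, never from a script. Its argument "plan" is a list of rows, each a list of 3 entries, a list of its own where there are three numbers: the shift along the tool's x, y, z in m, then the turn, a rotation vector about the tool's x, y, z in rad, then the opening, from -1 (shut) to 1 (fully open), so that 0 is half open. In form: [[[x, y, z], [ax, ay, az], jaw], ...]. A call has 1 to 20 rows; each row shifts and turns the commanded pose from where the row before left it, along the tool's axes as they then stand; what a row does not reach is not made up. A row lasts 1/10 s, in which the tool goes at most 50 mm and 8.59 degrees, less where a joint would pass 70% of its speed; a pose out of reach is approached as far as the arm can. A call with a gripper value outside its range is refused whole. The fingers move at their own pace and stop on an object; the grip force is fixed at half the most. Time passes only in rows, so rows that do not move let the fingers close. It gives the time, the measured TCP pose, the force, the opening and the grip force at its end, in the units of the state.
- get_state(): the state, without advancing time (a new reading comes with each control period).
- snapshot(name): name is "side" or "top" or "wrist"; returns (picture, depth): 384x512x3 uint8, blue, green, red; 384x512 float32, mm along the optical axis (not along the pixel's ray), 0 where there is no reading.
- get_calibration(name): a dict with "fx", "fy", "cx", "cy" (pixels), "camera_from_world" (4x4, takes a point from world to camera coordinates). Camera axes: x right, y up, looking along -z (the intrinsics and any distortion apply to the point x, -y, -z); pixel columns grow to the right and rows downward; lengths in mm; the calibration is good to about 2 mm. The wrist camera is an equidistant fisheye: a pixel r from the principal point sees the ray r / f radians off the axis. A picture is of the moment at which its call begins: read the wrist's pose just before it. get_calibration takes no time and is no camera call; for the wrist camera it gives the pose at the moment of the call.
- close_job(): hands the job in; it is judged then, once.
Trained networks look in the newest picture that a camera, given by its name, has taken for a name from the list of things; names that differ only in an ending like _2 or _b are one class to them, and where a whole thing is asked for, a point or a joint stands for the part that bears it (a point fixed in the world has none). Each returns a list of dicts, best first, with "p" (0 to 1); they miss things now and then, are a little off and sometimes report something else, mostly with a low value. They report only what shows in the picture. A call takes as long as a camera call.
- recognise(camera, name): "extent" ([centre column, centre row, width, height] in pixels, round what is visible of it).
- masks_of(camera, name): "pixels" (384x512 bool, what is visible of it) and "extent" ([centre column, centre row, width, height] in pixels, round what is visible of it).
The state is a dict: "time": time; "joint_positions": joint angles; "dq": joint speeds; "joint_torque": joint torques, N m; "position": TCP position; "ee_rot": TCP orientation; "wrist_force": force on the tool from outside, world axes, zero at the start; "torque": the same for the moment, N m; "finger_gap": finger opening in mm; "grasp_force": force on a finger pad.
Only numpy, scipy, OpenCV 4.12 (cv2) and the standard library are available. Lean on these libraries where they do the work, as an engineer would, in place of code of your own. Each camera call takes 0.05 s, during which the arm holds its last target. There are 200 camera calls.

## Working session

There is one attempt and no reset: what is moved stays moved. The work goes in short steps, Python scripts to look and compute and a tool call to move; the robot and the scene stay as the last step left them, time stands still between calls to the robot, and variables do not carry over. Pictures are saved under pics/ and viewed, at most 14 in all, crops included, and the job is handed in when it is done.

Besides the shell and the picture viewer there is one more tool, called after "Emit:" as a command line: name --argument value ..., lists and objects as JSON in quotes. jog_arm: Moves the arm, as the interface text tells. Its arguments: {"type":"object","properties":{"plan":{"type":"array","items":{"type":"array"}}},"required":["plan"]}

```bash
mkdir -p pics; cat > h.py <<'E'
from cell import *
import numpy as np, cv2
def snap(n,f):
    p,d=snapshot(n); cv2.imwrite('pics/'+f,p); return p,d
def world(n,u,v,z=None,depth=None,cal=None):
    c=cal or get_calibration(n); T=np.linalg.inv(c["camera_from_world"])
    a=np.array([(u-c["cx"])/c["fx"],(v-c["cy"])/c["fy"]])
    if n=="wrist":
        r=np.hypot(*a); s=np.tan(r)/r if r>1e-9 else 1; a=a*s
    ray=np.array([a[0],-a[1],-1.0])
    if depth is not None: return T[:3,:3]@(ray*depth)+T[:3,3]
    w=T[:3,:3]@ray; o=T[:3,3]; return o+w*(z-o[2])/w[2]
E
python3 - <<'E'
from h import *
s=get_state(); print(s['position'],s['ee_rot'],s['finger_gap'],s.keys(), s['time'])
for n in("top","side"):
    p,d=snap(n,n+"0.png")
    c=get_calibration(n);print(n,{k:v for k,v in c.items() if k!="camera_from_world"},np.linalg.inv(c["camera_from_world"]).round(2).tolist())
    np.save(n+"d.npy",d)
    for o in("jar_smallest","jar_second","jar_third","jar_largest","lid_smallest","lid_second","lid_third","lid_largest","pill_bottle","ointment_tin") if n=="top" else ():
        for r in recognise(n,o)[:3]:
            u,v=r["extent"][:2]; dd=d[int(v),int(u)]
            print(o,round(r["p"],2),np.round(r["extent"]),world(n,u,v,depth=dd).round())
E
```

```text
[ 277.18959237 -559.55570689  255.2063173 ] [[ 8.96143199e-01  4.43764584e-01 -6.00551536e-04]
 [ 4.43764908e-01 -8.96141381e-01  1.82543022e-03]
 [ 2.71882202e-04 -1.90235058e-03 -9.99998154e-01]] 85.6310990372839 dict_keys(['time', 'joint_positions', 'dq', 'joint_torque', 'position', 'ee_rot', 'wrist_force', 'torque', 'grasp_force', 'finger_gap']) 0.0
top {'fx': 467.26962364207947, 'fy': 467.26962364207947, 'cx': 261.8254116352071, 'cy': 187.9611684031186} [[0.03, 0.99, -0.15, 389.02], [-1.0, 0.03, -0.01, -138.62], [-0.01, 0.15, 0.99, 1088.67], [0.0, 0.0, 0.0, 1.0]]
jar_smallest 0.78 [153. 131.  20.  22.] [682. 142.   4.]
jar_second 0.85 [248. 224.  25.  26.] [466. -93.   3.]
jar_second 0.65 [156. 184.  35.  37.] [552. 120.  28.]
jar_third 0.86 [143. 227.  36.  35.] [452. 150.   6.]
jar_third 0.29 [313. 172.  25.  25.] [ 577. -234.   88.]
jar_largest 0.58 [399. 226.  44.  43.] [ 471. -443.    4.]
lid_smallest 0.75 [342. 229.  27.  18.] [ 458. -305.   41.]
lid_second 0.6 [200. 230.  28.  31.] [448.  13.  40.]
lid_second 0.24 [311. 172.  22.  26.] [ 578. -230.   85.]
lid_third 0.95 [157. 184.  34.  34.] [550. 119.  29.]
lid_largest 0.77 [297. 232.  39.  41.] [ 449. -205.   40.]
pill_bottle 0.93 [312. 171.  23.  25.] [ 580. -232.   86.]
ointment_tin 0.85 [216. 174.  30.  31.] [579. -15.  27.]
ointment_tin 0.69 [400. 226.  47.  43.] [ 473. -445.    4.]
side {'fx': 455.87689169614697, 'fy': 455.87689169614697, 'cx': 259.1596541389751, 'cy': 189.62852178411364} [[-1.0, -0.03, 0.02, 575.4], [0.03, -0.53, 0.85, 886.22], [-0.02, 0.85, 0.53, 689.89], [0.0, 0.0, 0.0, 1.0]]
```

View pics/top0.png

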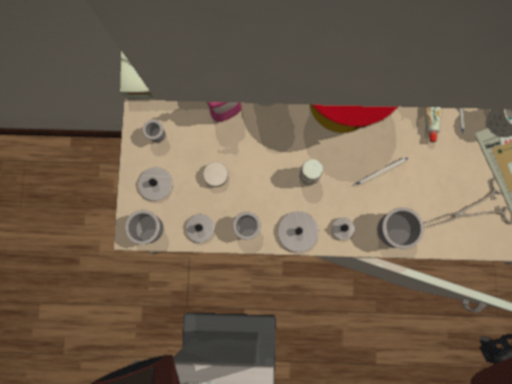

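View pics/side0.png

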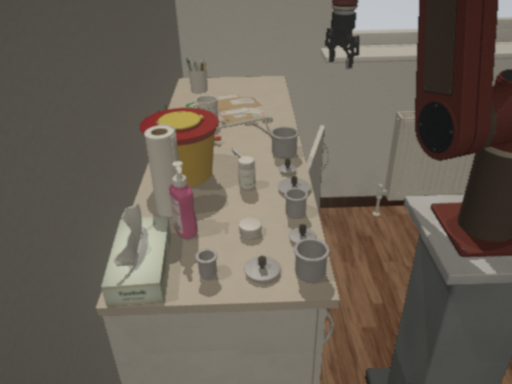

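Top view: the jars are at about (153,131), (247,225), (143,227) and (401,228). The lids, knob up, are at (156,184), (200,229), (298,232) and (343,229). The tin is at (216,175) and the bottle at (312,171). The side view shows every lid lying flat and nothing stacked. The network's classes match the sizes. Next I'll get centres from the depth image.

```bash
python3 - <<'E'
from h import *
from scipy.optimize import least_squares
d=np.load("topd.npy");c=get_calibration("top");T=np.linalg.inv(c["camera_from_world"])
v,u=np.mgrid[:384,:512]
P=np.stack([(u-c["cx"])/c["fx"]*d,-(v-c["cy"])/c["fy"]*d,-d],-1)@T[:3,:3].T+T[:3,3]
ok=d>0
def near(x,y,r):return P[ok&(np.hypot(P[...,0]-x,P[...,1]-y)<r)]
for n,x,y,h,R in(("smallest",682,142,54,24),("second",466,-93,60,31),("third",452,150,67,38),("largest",471,-443,74,45)):
    q=near(x,y,R+12); q=q[abs(q[:,2]-h)<8]
    f=least_squares(lambda p:np.hypot(q[:,0]-p[0],q[:,1]-p[1])-(R-3.5),[x,y],loss='soft_l1').x
    print("jar",n,len(q),f.round(1),np.median(q[:,2]).round(1))
for n,x,y,R in(("smallest",458,-305,26),("second",448,13,33),("third",550,119,40),("largest",449,-205,47)):
    q=near(x,y,R+8); k=q[q[:,2]>31]; fl=q[(q[:,2]>5)&(q[:,2]<20)]
    print("lid",n,len(k),k.mean(0).round(1) if len(k) else "",len(fl),((fl.max(0)+fl.min(0))/2).round(1),np.ptp(fl,0).round())
E
```

```text
jar smallest 185 [674.4 131.2] 54.1
jar second 256 [460.7 -90.9] 59.9
jar third 343 [450.5 136.8] 66.8
jar largest 414 [ 464.4 -429.5] 73.6
lid smallest 51 [ 463.3 -309.9   39.5] 334 [ 464.4 -310.8   11. ] [49. 49. 11.]
lid second 52 [455.   18.8  39.7] 569 [451.6  18.6  11.9] [70. 63. 13.]
lid third 50 [555.5 128.3  39.3] 804 [556.  128.1  11.7] [77. 77. 13.]
lid largest 48 [ 453.7 -207.9   39.9] 1245 [ 453.7 -207.5   12.7] [92. 90. 14.]
```

Emit:
jog_arm --plan '[[[0,0,0],[0,0,0.115],0],[[0,0,0],[0,0,0.115],0],[[0,0,0],[0,0,0.115],0],[[0,0,0],[0,0,0.115],0],[[0,0,0],[0,0,0],0]]'

```text
time: 1.1
position: [277.4, -560.1, 256.3]
ee_rot: [[1.0, -0.001, 0.0], [-0.001, -1.0, -0.0], [0.0, 0.0, -1.0]]
wrist_force: [0.3, 0.5, 0.0]
finger_gap: 43.1
grasp_force: 0.0
```

Emit:
jog_arm --plan '[[[0.0176,-0.0352,0.006],[0,0,0],0],[[0.0176,-0.0352,0.006],[0,0,0],0],[[0.0176,-0.0352,0.006],[0,0,0],0],[[0.0176,-0.0352,0.006],[0,0,0],0],[[0.0176,-0.0352,0.006],[0,0,0],0],[[0.0176,-0.0352,0.006],[0,0,0],0],[[0.0176,-0.0352,0.006],[0,0,0],0],[[0.0176,-0.0352,0.006],[0,0,0],0],[[0.0176,-0.0352,0.006],[0,0,0],0],[[0.0176,-0.0352,0.006],[0,0,0],0],[[0,0,0],[0,0,0],0],[[0,0,0],[0,0,0],0]]'

```text
time: 2.3
position: [453.7, -207.5, 196.3]
ee_rot: [[1.0, 0.005, -0.0], [0.005, -1.0, -0.0], [-0.0, 0.0, -1.0]]
wrist_force: [0.3, -0.5, -0.1]
finger_gap: 43.0
grasp_force: 0.0
```

```bash
cat >> h.py <<'E'
def dark(n,x,y,z=40,r=25):
    """knob seen by the wrist camera: dark pixels projecting onto plane z near (x,y)"""
    p,d=snapshot(n); c=get_calibration(n)
    return p,d,c
def cloud(n,d,c):
    T=np.linalg.inv(c["camera_from_world"]); v,u=np.mgrid[:384,:512]
    a=(u-c["cx"])/c["fx"]; b=(v-c["cy"])/c["fy"]
    if n=="wrist":
        r=np.hypot(a,b)+1e-9; s=np.where(r<1.4,np.tan(np.minimum(r,1.4))/r,0); a=a*s; b=b*s
    P=np.stack([a*d,-b*d,-d],-1)@T[:3,:3].T+T[:3,3]; P[d<=0]=np.nan; return P
def knob(n,x,y,zk=40,f="k.png",R=25):
    p,d=snap(n,f); c=get_calibration(n); P=cloud(n,d,c)
    m=(np.hypot(P[...,0]-x,P[...,1]-y)<R)&(abs(P[...,2]-zk)<5)
    q=P[m]; return len(q),q.mean(0) if len(q) else None,(np.nanmax(q,0)+np.nanmin(q,0))/2 if len(q) else None
E
python3 - <<'E'
from h import *
s=get_state();print(s['position'].round(1))
print(knob("wrist",454,-208,f="w1.png"))
c=get_calibration("wrist");print(np.linalg.inv(c["camera_from_world"]).round(2))
p,d=snap("side","s1.png");P=cloud("side",d,get_calibration("side"))
m=(np.hypot(P[...,0]-s['position'][0],P[...,1]-s['position'][1])<60)&(P[...,2]>100)&(P[...,2]<350)
q=P[m];print(np.percentile(q[:,2],[0,1,2,5,10]))
i=np.argwhere(m);lo=i.min(0);hi=i.max(0);print(lo,hi)
a=cv2.imread("pics/w1.png");b=p[max(0,lo[0]-20):hi[0]+40,lo[1]-30:hi[1]+30]
b=cv2.resize(b,None,fx=384/b.shape[0],fy=384/b.shape[0]);o=np.hstack([a,b]);cv2.imwrite("pics/c1.png",o[:, :800])
E
```

```text
[ 453.7 -207.5  196.3]
(265, array([ 453.60185063, -210.56006282,   39.80210576]), array([ 452.97462423, -210.77728218,   38.77185859]))
[[ 0.0000e+00  9.6000e-01  3.0000e-01  5.2933e+02]
 [-1.0000e+00  0.0000e+00  0.0000e+00 -2.0855e+02]
 [ 0.0000e+00 -3.0000e-01  9.6000e-01  3.1424e+02]
 [ 0.0000e+00  0.0000e+00  0.0000e+00  1.0000e+00]]
[174.54792809 177.95691797 181.37873622 190.12814272 205.66244547]
[ 67 282] [137 312]
```

View pics/c1.png

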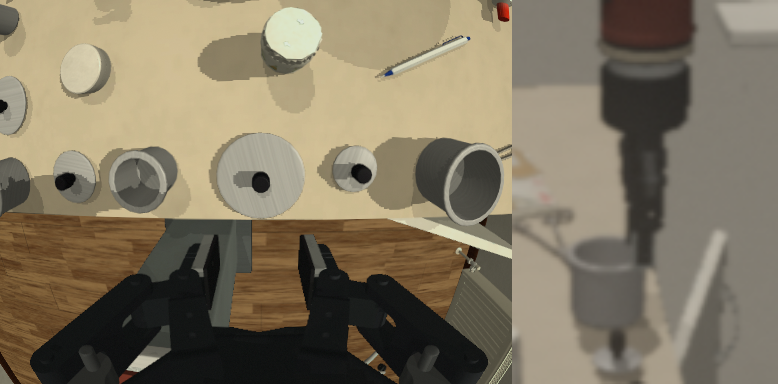

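The wrist view shows the largest lid centred under the gripper with its knob at (260,182), and both neighbours are clear of the fingers. The tips stand about 20 mm ahead of the TCP, so I'll grasp with the TCP at z ≈ 43.

Emit:
jog_arm --plan '[[[0,0.001,0.02],[0,0,0],0],[[0,0,0.03],[0,0,0],0],[[0,0,0.03],[0,0,0],0],[[0,0,0.025],[0,0,0],0],[[0,0,0.02],[0,0,0],0],[[0,0,0.015],[0,0,0],0],[[0,0,0.008],[0,0,0],0],[[0,0,0.005],[0,0,0],0],[[0,0,0],[0,0,0],0],[[0,0,0],[0,0,0],-0.5],[[0,0,0],[0,0,0],-0.7],[[0,0,0],[0,0,0],-1],[[0,0,0],[0,0,0],-1],[[0,0,0],[0,0,0],-1],[[0,0,0],[0,0,0],-1],[[0,0,0],[0,0,0],-1]]'

```text
time: 4.0
position: [454.1, -209.7, 44.4]
ee_rot: [[1.0, 0.0, 0.001], [0.0, -1.0, -0.001], [0.001, 0.001, -1.0]]
wrist_force: [-0.3, -0.3, 6.3]
finger_gap: 15.6
grasp_force: 58.8
```

Emit:
jog_arm --plan '[[[0,0,-0.004],[0,0,0],-1],[[0,0,-0.008],[0,0,0],-1],[[0,0,-0.016],[0,0,0],-1],[[0,0,-0.024],[0,0,0],-1],[[0,0,-0.03],[0,0,0],-1],[[0,0,-0.03],[0,0,0],-1],[[0,0,-0.024],[0,0,0],-1],[[0,0,-0.01],[0,0,0],-1],[[0,0,0],[0,0,0],-1],[[0,0,0],[0,0,0],-1]]'

```text
time: 5.0
position: [452.9, -208.7, 188.3]
ee_rot: [[1.0, -0.0, -0.001], [-0.0, -1.0, 0.001], [-0.001, -0.001, -1.0]]
wrist_force: [0.1, 0.1, -1.0]
finger_gap: 15.9
grasp_force: 58.8
```

```bash
cat >> h.py <<'E'
from scipy.optimize import least_squares
def rim(P,x,y,h,R,tol=5):
    q=P[(np.hypot(P[...,0]-x,P[...,1]-y)<R+15)&(abs(P[...,2]-h)<tol)]
    if len(q)<20: return len(q),None
    return len(q),least_squares(lambda p:np.hypot(q[:,0]-p[0],q[:,1]-p[1])-(R-3.5),[x,y],loss='soft_l1').x.round(1)
E
python3 - <<'E'
from h import *
s=get_state();print(s['position'].round(1),s['finger_gap'],s['wrist_force'].round(1))
p,d=snap("wrist","w2.png");P=cloud("wrist",d,get_calibration("wrist"))
print("L",rim(P,464,-430,74,45),"2",rim(P,461,-91,60,31))
print("small knob",knob("wrist",463,-310,f="x.png"))
h=P[(np.hypot(P[...,0]-454,P[...,1]+210)<60)&(P[...,2]>110)&(P[...,2]<178)];print(len(h),np.nanmin(h,0),np.nanmax(h,0))
E
```

```text
[ 452.9 -208.7  188.3] 15.909811061465891 [ 0.1  0.1 -1. ]
L (1478, array([ 463.6, -429.6])) 2 (1386, array([460. , -93.3]))
small knob (256, array([ 463.58513921, -311.16579034,   39.36948113]), array([ 463.28605274, -311.86884221,   38.43469315]))
13625 [ 404.86065946 -255.10958147  150.95814058] [ 498.22783501 -162.52587062  177.9989975 ]
```

View pics/w2.png

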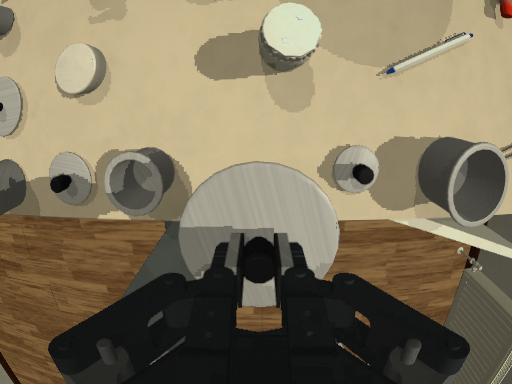

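The lid hangs level, and the jar rims from both cameras agree within 2 mm. Moving it over the largest jar.

Emit:
jog_arm --plan '[[[0.0015,0.015,0],[0,0,0],-1],[[0.0015,0.03,0],[0,0,0],-1],[[0.0015,0.035,0],[0,0,0],-1],[[0.002,0.04,0],[0,0,0],-1],[[0.0015,0.04,0],[0,0,0],-1],[[0.0015,0.035,0],[0,0,0],-1],[[0.0015,0.018,0],[0,0,0],-1],[[0.0005,0.008,0],[0,0,0],-1],[[0,0,0.015],[0,0,0],-1],[[0,0,0.025],[0,0,0],-1],[[0,0,0.02],[0,0,0],-1],[[0,0,0.006],[0,0,0],-1],[[0,0,0],[0,0,0],-1],[[0,0,0],[0,0,0],-1]]'

```text
time: 6.5
position: [465.3, -429.9, 123.9]
ee_rot: [[1.0, 0.0, 0.0], [0.0, -1.0, -0.0], [0.0, 0.0, -1.0]]
wrist_force: [0.0, 0.0, -1.2]
finger_gap: 15.9
grasp_force: 58.8
```

```bash
python3 - <<'E'
from h import *
s=get_state();print(s['position'].round(1),s['wrist_force'].round(1))
p,d=snap("wrist","w3.png");P=cloud("wrist",d,get_calibration("wrist"))
h=P[(np.hypot(P[...,0]-464,P[...,1]+430)<60)&(abs(P[...,2]-85)<8)];print(len(h),(np.nanmin(h,0)+np.nanmax(h,0))/2,np.nanmax(h,0)-np.nanmin(h,0))
A=np.c_[h[:,:2]-h[:,:2].mean(0),np.ones(len(h))];print(np.linalg.lstsq(A,h[:,2],rcond=None)[0])
E
```

```text
[ 465.3 -429.9  123.9] [ 0.   0.  -1.2]
11667 [ 464.54426045 -430.77787183   90.36107894] [93.54771595 92.8967497   5.27775121]
[-4.58362021e-03 -1.16416562e-03  9.18202522e+01]
```

View pics/w3.png

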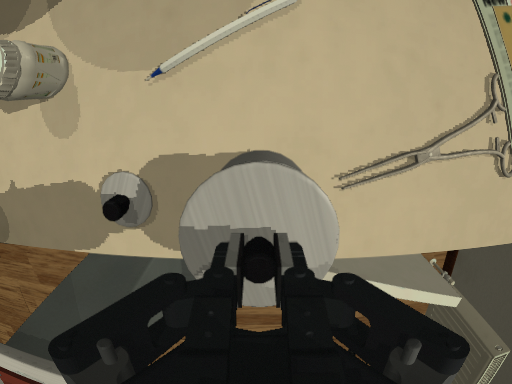

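Emit:
jog_arm --plan '[[[0,0,0.005],[0,0,0],-1],[[0,0,0.004],[0,0,0],-1],[[0,0,0.002],[0,0,0],-1],[[0,0,0.001],[0,0,0],-1],[[0,0,0],[0,0,0],-1],[[0,0,0],[0,0,0],-1]]'

```text
time: 7.15
position: [464.9, -430.2, 111.4]
ee_rot: [[1.0, -0.0, 0.0], [-0.0, -1.0, -0.0], [0.0, 0.0, -1.0]]
wrist_force: [0.4, -1.2, -0.8]
finger_gap: 15.9
grasp_force: 58.8
```

Emit:
jog_arm --plan '[[[0,0,0.0005],[0,0,0],-1],[[0,0,0.0005],[0,0,0],-1],[[0,0,0.0005],[0,0,0],-1],[[0,0,0],[0,0,0],-1]]'

```text
time: 7.55
position: [465.0, -430.3, 110.5]
ee_rot: [[1.0, -0.0, 0.0], [-0.0, -1.0, -0.0], [0.0, 0.0, -1.0]]
wrist_force: [-1.5, 1.9, 4.8]
finger_gap: 15.7
grasp_force: 59.4
```

Contact at 4.8 N. Release slowly, rise, and go over to the smallest lid.

Emit:
jog_arm --plan '[[[0,0,0],[0,0,0],-0.5],[[0,0,0],[0,0,0],-0.2],[[0,0,0],[0,0,0],0],[[0,0,0],[0,0,0],0],[[0,0,-0.01],[0,0,0],0],[[0,0,-0.02],[0,0,0],0],[[0,0,-0.03],[0,0,0],0],[[0,0,-0.02],[0,0,0],0],[[0,-0.015,0],[0,0,0],0],[[-0.0015,-0.03,0],[0,0,0],0],[[0,-0.035,0],[0,0,0],0],[[0,-0.025,0],[0,0,0],0],[[0,-0.015,0],[0,0,0],0],[[0,0,0],[0,0,0],0],[[0,0,0],[0,0,0],0]]'

```text
time: 9.05
position: [463.5, -310.4, 189.9]
ee_rot: [[1.0, 0.0, 0.0], [0.0, -1.0, -0.001], [0.0, 0.001, -1.0]]
wrist_force: [0.4, -0.9, 0.2]
finger_gap: 42.7
grasp_force: 0.0
```

```bash
python3 - <<'E'
from h import *
s=get_state();print(s['position'].round(1),s['wrist_force'].round(1))
print(knob("wrist",463.5,-311,f="w4.png"))
print("largest knob seated",knob("wrist",464,-430,106,f="x.png"))
E
```

```text
[ 463.5 -310.4  189.9] [ 0.4 -0.9  0.2]
(276, array([ 463.57649638, -312.79929009,   39.58406895]), array([ 463.07972188, -312.73325385,   38.45704273]))
largest knob seated (341, array([ 464.70446207, -429.19702663,  105.32985742]), array([ 463.85415159, -430.38803711,  104.38116434]))
```

View pics/w4.png

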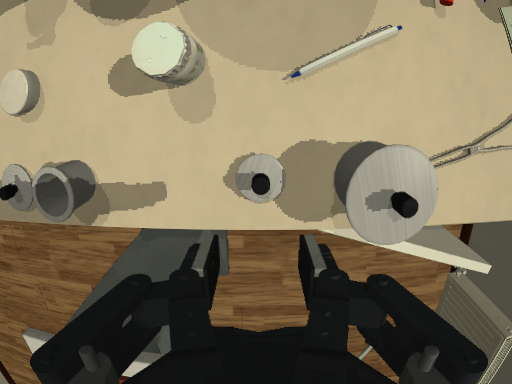

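The largest jar is closed flat, with its knob top at z ≈ 105. The smallest lid's knob, at (260,184), is centred below the gripper.

Emit:
jog_arm --plan '[[[0,0.0015,0.02],[0,0,0],0],[[0,0,0.03],[0,0,0],0],[[0,0,0.03],[0,0,0],0],[[0,0,0.025],[0,0,0],0],[[0,0,0.02],[0,0,0],0],[[0,0,0.012],[0,0,0],0],[[0,0,0.006],[0,0,0],0],[[0,0,0.002],[0,0,0],0],[[0,0,0],[0,0,0],0],[[0,0,0],[0,0,0],-0.5],[[0,0,0],[0,0,0],-0.7],[[0,0,0],[0,0,0],-1],[[0,0,0],[0,0,0],-1],[[0,0,0],[0,0,0],-1],[[0,0,0],[0,0,0],-1]]'

```text
time: 10.65
position: [464.1, -312.1, 46.1]
ee_rot: [[1.0, -0.0, 0.001], [-0.0, -1.0, -0.001], [0.001, 0.001, -1.0]]
wrist_force: [-0.6, 0.7, 6.0]
finger_gap: 15.7
grasp_force: 58.8
```

Emit:
jog_arm --plan '[[[0,0,-0.004],[0,0,0],-1],[[0,0,-0.01],[0,0,0],-1],[[0,0,-0.025],[0,0,0],-1],[[0,0,-0.035],[0,0,0],-1],[[0,0,-0.035],[0,0,0],-1],[[0,0,-0.03],[0,0,0],-1],[[0,-0.01,-0.015],[0,0,0],-1],[[0,-0.028,0],[0,0,0],-1],[[0,-0.04,0],[0,0,0],-1],[[0,-0.045,0],[0,0,0],-1],[[0,-0.045,0],[0,0,0],-1],[[0,-0.045,0],[0,0,0],-1],[[0,-0.045,0],[0,0,0],-1],[[0,-0.045,0],[0,0,0],-1],[[0,-0.045,0],[0,0,0],-1],[[0,-0.04,0],[0,0,0],-1],[[0,-0.03,0],[0,0,0],-1],[[0,-0.015,0],[0,0,0],-1],[[0,-0.01,0],[0,0,0],-1],[[0,0,0],[0,0,0],-1]]'

```text
time: 12.65
position: [462.7, 132.4, 198.3]
ee_rot: [[1.0, 0.002, -0.001], [0.002, -1.0, 0.0], [-0.001, -0.0, -1.0]]
wrist_force: [0.5, -0.1, -0.3]
finger_gap: 15.3
grasp_force: 58.7
```

Emit:
jog_arm --plan '[[[0.015,0,0],[0,0,0],-1],[[0.03,0,0],[0,0,0],-1],[[0.03,0,0],[0,0,0],-1],[[0.03,0,0],[0,0,0],-1],[[0.015,0,0],[0,0,0],-1],[[0,0,0],[0,0,0],-1]]'

```text
time: 13.25
position: [584.9, 129.8, 198.3]
ee_rot: [[1.0, -0.002, -0.0], [-0.002, -1.0, -0.0], [-0.0, 0.0, -1.0]]
wrist_force: [-0.8, -0.1, -0.1]
finger_gap: 15.7
grasp_force: 58.7
```

```bash
python3 - <<'E'
from h import *
s=get_state();p0=s['position'];print(p0.round(1),s['wrist_force'].round(1))
p,d=snap("wrist","w5.png");P=cloud("wrist",d,get_calibration("wrist"))
print("S",rim(P,674,131,54,24),"3",rim(P,451,137,67,38))
print("knob3",knob("wrist",555,128,f="x.png"))
h=P[(np.hypot(P[...,0]-p0[0],P[...,1]-p0[1])<40)&(abs(P[...,2]-(p0[2]-34))<9)];print(len(h),(np.nanmin(h,0)+np.nanmax(h,0))/2,np.nanmax(h,0)-np.nanmin(h,0))
E
```

```text
[584.9 129.8 198.3] [-0.8 -0.1 -0.1]
S (1182, array([672.6, 130.8])) 3 (396, array([450.6, 138.3]))
knob3 (0, None, None)
2749 [583.18358722 129.8210099  166.77520641] [50.51155743 50.57095002 13.0187693 ]
```

View pics/w5.png

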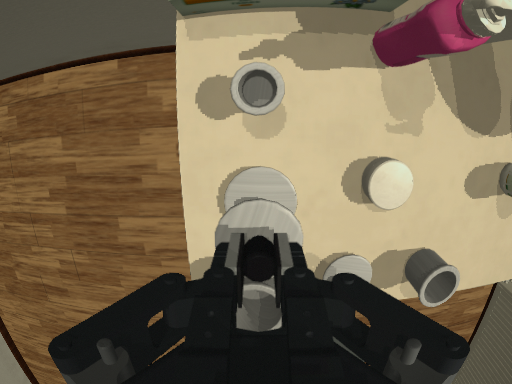

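The smallest jar's mouth is at (258,88), and the held lid is straight behind it. Forward 89 mm, then down.

Emit:
jog_arm --plan '[[[0.012,0,0],[0,0,0],-1],[[0.024,-0.001,0],[0,0,0],-1],[[0.026,0,0],[0,0,0],-1],[[0.017,0,0],[0,0,0],-1],[[0.01,0,0],[0,0,0],-1],[[0,0,0.015],[0,0,0],-1],[[0,0,0.03],[0,0,0],-1],[[0,0,0.025],[0,0,0],-1],[[0,0,0.015],[0,0,0],-1],[[0,0,0.007],[0,0,0],-1],[[0,0,0],[0,0,0],-1],[[0,0,0],[0,0,0],-1]]'

```text
time: 14.55
position: [673.1, 132.4, 108.0]
ee_rot: [[1.0, -0.0, 0.002], [-0.0, -1.0, 0.0], [0.002, -0.0, -1.0]]
wrist_force: [0.2, 0.1, 0.9]
finger_gap: 15.6
grasp_force: 58.7
```

```bash
python3 - <<'E'
from h import *
s=get_state();p0=s['position'];print(p0.round(1),s['wrist_force'].round(1))
p,d=snap("wrist","w6.png");P=cloud("wrist",d,get_calibration("wrist"))
h=P[(np.hypot(P[...,0]-p0[0],P[...,1]-p0[1])<40)&(abs(P[...,2]-(p0[2]-34))<9)];print(len(h),(np.nanmin(h,0)+np.nanmax(h,0))/2,np.nanmax(h,0)-np.nanmin(h,0))
E
```

```text
[673.1 132.4 108. ] [0.2 0.1 0.9]
2754 [673.11011389 132.17188501  76.43891815] [50.40574073 50.60564979 11.86546325]
```

Emit:
jog_arm --plan '[[[0,0.001,0.006],[0,0,0],-1],[[0,0,0.004],[0,0,0],-1],[[0,0,0.003],[0,0,0],-1],[[0,0,0.001],[0,0,0],-1],[[0,0,0.0005],[0,0,0],-1],[[0,0,0],[0,0,0],-1],[[0,0,0],[0,0,0],-1]]'

```text
time: 15.3
position: [672.6, 131.4, 92.4]
ee_rot: [[1.0, -0.0, 0.0], [-0.0, -1.0, 0.0], [0.0, -0.0, -1.0]]
wrist_force: [0.3, 0.3, -0.3]
finger_gap: 15.5
grasp_force: 58.7
```

Emit:
jog_arm --plan '[[[0,0,0.0005],[0,0,0],-1],[[0,0,0.0005],[0,0,0],-1],[[0,0,0],[0,0,0],-1]]'

```text
time: 15.6
position: [672.9, 131.3, 92.2]
ee_rot: [[1.0, -0.0, 0.001], [-0.0, -1.0, -0.0], [0.001, 0.0, -1.0]]
wrist_force: [-1.9, 0.3, 4.7]
finger_gap: 15.3
grasp_force: 59.3
```

Emit:
jog_arm --plan '[[[0,0,0],[0,0,0],-0.5],[[0,0,0],[0,0,0],-0.2],[[0,0,0],[0,0,0],0],[[0,0,0],[0,0,0],0],[[0,0,-0.01],[0,0,0],0],[[0,0,-0.025],[0,0,0],0],[[0,0,-0.035],[0,0,0],0],[[0,0,-0.025],[0,0,0],0],[[-0.015,0.003,0],[0,0,0],0],[[-0.03,0,0],[0,0,0],0],[[-0.035,0,0],[0,0,0],0],[[-0.025,0,0],[0,0,0],0],[[-0.012,0,0],[0,0,0],0],[[0,0,0],[0,0,0],0],[[0,0,0],[0,0,0],0]]'

```text
time: 17.1
position: [556.2, 128.4, 187.3]
ee_rot: [[1.0, -0.0, 0.002], [-0.0, -1.0, 0.0], [0.002, -0.0, -1.0]]
wrist_force: [-0.4, -0.3, -0.0]
finger_gap: 42.7
grasp_force: 0.0
```

```bash
python3 - <<'E'
from h import *
s=get_state();p0=s['position'];print(p0.round(1),s['wrist_force'].round(1))
print(knob("wrist",555,128,f="w7.png"))
print(knob("wrist",673,131,86,f="x.png"))
E
```

```text
[556.2 128.4 187.3] [-0.4 -0.3 -0. ]
(275, array([556.31013671, 127.65062316,  39.52665785]), array([555.95871184, 127.62850344,  38.26732633]))
(441, array([671.06115306, 131.127381  ,  85.39733886]), array([671.45756899, 131.35130382,  84.55951595]))
```

View pics/w7.png

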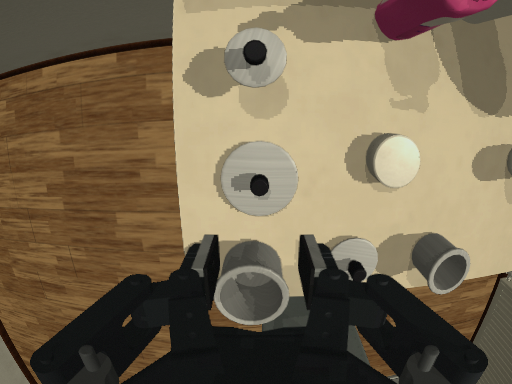

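The smallest jar is closed, with its lid at (254,57) and knob top at 85.4. The third lid's knob is directly below. Grasp and lift.

Emit:
jog_arm --plan '[[[0,0.0005,0.02],[0,0,0],0],[[0,0,0.03],[0,0,0],0],[[0,0,0.03],[0,0,0],0],[[0,0,0.025],[0,0,0],0],[[0,0,0.018],[0,0,0],0],[[0,0,0.012],[0,0,0],0],[[0,0,0.006],[0,0,0],0],[[0,0,0.001],[0,0,0],0],[[0,0,0],[0,0,0],0],[[0,0,0],[0,0,0],-0.5],[[0,0,0],[0,0,0],-0.7],[[0,0,0],[0,0,0],-1],[[0,0,0],[0,0,0],-1],[[0,0,0],[0,0,0],-1],[[0,0,0],[0,0,0],-1]]'

```text
time: 18.7
position: [556.5, 128.0, 45.6]
ee_rot: [[1.0, -0.0, 0.002], [-0.0, -1.0, 0.0], [0.002, -0.0, -1.0]]
wrist_force: [-0.8, -0.2, 5.6]
finger_gap: 15.9
grasp_force: 59.0
```

Emit:
jog_arm --plan '[[[0,0,-0.004],[0,0,0],-1],[[0,0,-0.01],[0,0,0],-1],[[0,0,-0.025],[0,0,0],-1],[[0,0,-0.035],[0,0,0],-1],[[0,0,-0.035],[0,0,0],-1],[[0,0,-0.025],[0,0,0],-1],[[0,0,-0.01],[0,0,0],-1],[[-0.01,0,0],[0,0,0],-1],[[-0.03,-0.004,0],[0,0,0],-1],[[-0.035,-0.005,0],[0,0,0],-1],[[-0.02,0,0],[0,0,0],-1],[[-0.01,0,0],[0,0,0],-1],[[0,0,0],[0,0,0],-1],[[0,0,0],[0,0,0],-1]]'

```text
time: 20.1
position: [450.8, 136.8, 188.0]
ee_rot: [[1.0, -0.0, 0.0], [-0.0, -1.0, -0.0], [0.0, 0.0, -1.0]]
wrist_force: [-0.0, -0.4, -0.9]
finger_gap: 15.3
grasp_force: 58.6
```

```bash
cat >> h.py <<'E'
def held():
    s=get_state();p0=s['position'];print(p0.round(1),s['wrist_force'].round(1))
    p,d=snap("wrist","wh.png");P=cloud("wrist",d,get_calibration("wrist"))
    h=P[(np.hypot(P[...,0]-p0[0],P[...,1]-p0[1])<60)&(abs(P[...,2]-(p0[2]-34))<9)];print("lid",(np.nanmin(h,0)+np.nanmax(h,0))/2,np.nanmax(h,0)-np.nanmin(h,0)); return P
E
python3 -c "
from h import *
held()
d=snap('top','t2.png')[1];P=cloud('top',d,get_calibration('top'));print(rim(P,451,137,67,38),rim(P,461,-91,60,31))"
```

```text
[450.8 136.8 188. ] [-0.  -0.4 -0.9]
lid [450.1457582  136.29855082 154.15282535] [79.99656956 78.97043214  8.02946239]
(152, array([450.8, 137.3])) (252, array([460.6, -90.9]))
```

Aligned within 1 mm; descend to the contact.

Emit:
jog_arm --plan '[[[0,-0.0005,0.015],[0,0,0],-1],[[0,0,0.025],[0,0,0],-1],[[0,0,0.02],[0,0,0],-1],[[0,0,0.008],[0,0,0],-1],[[0,0,0.005],[0,0,0],-1],[[0,0,0.004],[0,0,0],-1],[[0,0,0.003],[0,0,0],-1],[[0,0,0.002],[0,0,0],-1],[[0,0,0.001],[0,0,0],-1],[[0,0,0],[0,0,0],-1],[[0,0,0],[0,0,0],-1]]'

```text
time: 21.3
position: [450.7, 137.4, 105.6]
ee_rot: [[1.0, -0.0, 0.001], [-0.0, -1.0, 0.0], [0.001, -0.0, -1.0]]
wrist_force: [0.3, 0.7, -0.6]
finger_gap: 15.4
grasp_force: 58.6
```

Emit:
jog_arm --plan '[[[0,0,0.0005],[0,0,0],-1],[[0,0,0.0005],[0,0,0],-1],[[0,0,0.0005],[0,0,0],-1],[[0,0,0],[0,0,0],-1]]'

```text
time: 21.7
position: [450.8, 137.4, 104.6]
ee_rot: [[1.0, -0.0, 0.0], [-0.0, -1.0, 0.0], [0.0, -0.0, -1.0]]
wrist_force: [-2.5, -0.4, 5.9]
finger_gap: 15.3
grasp_force: 59.4
```

Emit:
jog_arm --plan '[[[0,0,0],[0,0,0],-0.5],[[0,0,0],[0,0,0],-0.2],[[0,0,0],[0,0,0],0],[[0,0,0],[0,0,0],0],[[0,0,-0.01],[0,0,0],0],[[0,0,-0.025],[0,0,0],0],[[0,0,-0.03],[0,0,0],0],[[0,0,-0.02],[0,0,0],0],[[0.003,0.015,0],[0,0,0],0],[[0,0.03,0],[0,0,0],0],[[0,0.035,0],[0,0,0],0],[[0,0.025,0],[0,0,0],0],[[0,0.013,0],[0,0,0],0],[[0,0,0],[0,0,0],0],[[0,0,0],[0,0,0],0]]'

```text
time: 23.2
position: [453.5, 19.8, 189.0]
ee_rot: [[1.0, -0.001, 0.0], [-0.001, -1.0, 0.001], [0.0, -0.001, -1.0]]
wrist_force: [0.1, -0.2, 0.0]
finger_gap: 42.5
grasp_force: 0.0
```

```bash
python3 - <<'E'
from h import *
s=get_state();p0=s['position'];print(p0.round(1),s['wrist_force'].round(1))
print(knob("wrist",454,19,f="w8.png"))
print(knob("wrist",451,137,99,f="x.png"))
E
```

```text
[453.5  19.8 189. ] [ 0.1 -0.2  0. ]
(279, array([454.95947557,  17.76924943,  39.44889641]), array([454.15109187,  17.59791152,  38.35557416]))
(329, array([450.563051  , 135.50635267,  98.47327034]), array([449.66420172, 136.4311504 ,  97.48853563]))
```

View pics/w8.png

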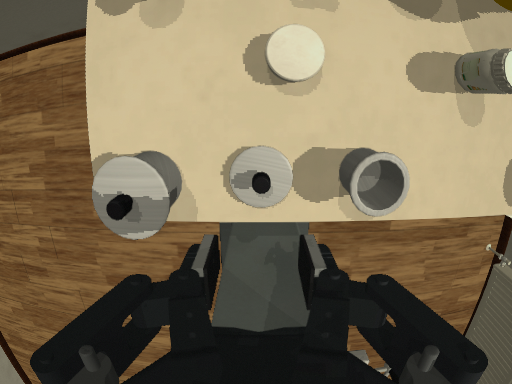

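The third jar is closed, with its knob top at 98.5. Now the second lid's knob at (261,183), about 1–2 mm off the gripper centre.

Emit:
jog_arm --plan '[[[0.001,0.001,0.02],[0,0,0],0],[[0,0,0.03],[0,0,0],0],[[0,0,0.03],[0,0,0],0],[[0,0,0.025],[0,0,0],0],[[0,0,0.02],[0,0,0],0],[[0,0,0.012],[0,0,0],0],[[0,0,0.006],[0,0,0],0],[[0,0,0.001],[0,0,0],0],[[0,0,0],[0,0,0],0],[[0,0,0],[0,0,0],-0.5],[[0,0,0],[0,0,0],-0.7],[[0,0,0],[0,0,0],-1],[[0,0,0],[0,0,0],-1],[[0,0,0],[0,0,0],-1],[[0,0,0],[0,0,0],-1]]'

```text
time: 24.8
position: [455.4, 18.2, 45.8]
ee_rot: [[1.0, -0.0, 0.002], [-0.0, -1.0, -0.0], [0.002, 0.0, -1.0]]
wrist_force: [-0.7, 1.0, 6.3]
finger_gap: 15.9
grasp_force: 58.6
```

Emit:
jog_arm --plan '[[[0,0,-0.004],[0,0,0],-1],[[0,0,-0.01],[0,0,0],-1],[[0,0,-0.025],[0,0,0],-1],[[0,0,-0.035],[0,0,0],-1],[[0,0,-0.035],[0,0,0],-1],[[0,0,-0.025],[0,0,0],-1],[[0,0,-0.01],[0,0,0],-1],[[0,0.01,0],[0,0,0],-1],[[0.003,0.03,0],[0,0,0],-1],[[0.003,0.035,0],[0,0,0],-1],[[0,0.025,0],[0,0,0],-1],[[0,0.01,0],[0,0,0],-1],[[0,0,0],[0,0,0],-1],[[0,0,0],[0,0,0],-1]]'

```text
time: 26.2
position: [459.7, -91.1, 187.7]
ee_rot: [[1.0, -0.001, -0.002], [-0.001, -1.0, 0.001], [-0.002, -0.001, -1.0]]
wrist_force: [-0.0, -0.6, -0.5]
finger_gap: 15.7
grasp_force: 58.7
```

```bash
python3 -c "
from h import *
held()"
```

```text
[459.7 -91.1 187.7] [-0.  -0.6 -0.5]
lid [458.71154162 -91.32682666 153.41132231] [66.04452215 65.12948182  6.66308285]
```

Emit:
jog_arm --plan '[[[0.001,0.0005,0.015],[0,0,0],-1],[[0,0,0.03],[0,0,0],-1],[[0,0,0.02],[0,0,0],-1],[[0,0,0.008],[0,0,0],-1],[[0,0,0.005],[0,0,0],-1],[[0,0,0.004],[0,0,0],-1],[[0,0,0.003],[0,0,0],-1],[[0,0,0.002],[0,0,0],-1],[[0,0,0.001],[0,0,0],-1],[[0,0,0],[0,0,0],-1],[[0,0,0],[0,0,0],-1]]'

```text
time: 27.35
position: [461.6, -92.2, 101.0]
ee_rot: [[1.0, -0.0, 0.0], [-0.0, -1.0, -0.0], [0.0, 0.0, -1.0]]
wrist_force: [0.6, -0.2, -0.9]
finger_gap: 15.3
grasp_force: 58.7
```

Emit:
jog_arm --plan '[[[0,0,0.001],[0,0,0],-1],[[0,0,0.001],[0,0,0],-1],[[0,0,0.0005],[0,0,0],-1],[[0,0,0],[0,0,0],-1]]'

```text
time: 27.75
position: [461.3, -92.1, 98.2]
ee_rot: [[1.0, -0.0, -0.0], [-0.0, -1.0, 0.0], [-0.0, -0.0, -1.0]]
wrist_force: [-0.9, -0.4, -1.2]
finger_gap: 15.6
grasp_force: 58.7
```

Emit:
jog_arm --plan '[[[0,0,0.0005],[0,0,0],-1],[[0,0,0.0005],[0,0,0],-1],[[0,0,0],[0,0,0],-1]]'

```text
time: 28.05
position: [461.7, -92.2, 97.9]
ee_rot: [[1.0, -0.0, 0.0], [-0.0, -1.0, -0.0], [0.0, 0.0, -1.0]]
wrist_force: [-1.5, 0.6, 5.8]
finger_gap: 15.5
grasp_force: 59.3
```

Emit:
jog_arm --plan '[[[0,0,0],[0,0,0],-0.5],[[0,0,0],[0,0,0],-0.2],[[0,0,0],[0,0,0],0],[[0,0,0],[0,0,0],0],[[0,0,-0.01],[0,0,0],0],[[0,0,-0.025],[0,0,0],0],[[0,0,-0.035],[0,0,0],0],[[0,0,-0.03],[0,0,0],0],[[-0.02,0,-0.02],[0,0,0],0],[[-0.03,0,-0.01],[0,0,0],0],[[-0.03,0,0],[0,0,0],0],[[0,0,0],[0,0,0],0],[[0,0,0],[0,0,0],0]]'

```text
time: 29.35
position: [381.6, -92.3, 228.2]
ee_rot: [[1.0, -0.001, 0.002], [-0.001, -1.0, -0.001], [0.002, 0.001, -1.0]]
wrist_force: [0.6, 0.3, -0.2]
finger_gap: 42.3
grasp_force: 0.0
```

```bash
python3 - <<'E'
from h import *
p,d=snap("top","t3.png");P=cloud("top",d,get_calibration("top"))
p2,d2=snap("side","s3.png");P2=cloud("side",d2,get_calibration("side"))
for n,x,y,h,R in(("smallest",673,131,54,26),("second",461,-92,60,33),("third",451,137,67,40),("largest",464,-430,74,47)):
  for nm,Q in(("top",P),("side",P2)):
    r=np.hypot(Q[...,0]-x,Q[...,1]-y); k=Q[(r<16)&(Q[...,2]>h+26)]; f=Q[(r>14)&(r<R-4)&(abs(Q[...,2]-h)<12)]
    if len(f)<5: print(n,nm,len(f)); continue
    A=np.c_[f[:,:2]-[x,y],np.ones(len(f))];print(n,nm,k.mean(0).round(1) if len(k) else "",np.linalg.lstsq(A,f[:,2],rcond=None)[0].round(3))
cv2.imwrite("pics/c3.png",np.hstack([p[90:290,100:450],p2[60:300,130:345][:200]]))
E
```

```text
smallest top [672.  132.1  85.5] [0.0000e+00 2.6000e-02 5.8209e+01]
smallest side [671.6 136.7  84.5] [ 1.2000e-02 -1.5900e-01  5.6838e+01]
second top [461.1 -91.3  92.3] [ 3.0000e-03 -3.0000e-03  6.4356e+01]
second side [462.  -86.6  90. ] [-1.3000e-02 -8.2000e-02  6.2784e+01]
third top [450.3 137.8  98.7] [1.1000e-02 1.0000e-02 7.1441e+01]
third side [450.6 142.5  97.4] [-1.5000e-02 -5.0000e-02  7.0021e+01]
largest top [ 464.5 -428.2  105.9] [1.0000e-03 4.0000e-03 7.8192e+01]
largest side [ 464.  -424.3  104.1] [-5.0000e-03 -8.2000e-02  7.6557e+01]
```

View pics/s3.png

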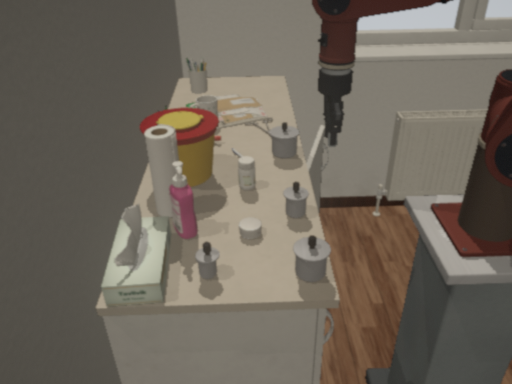

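View pics/t3.png

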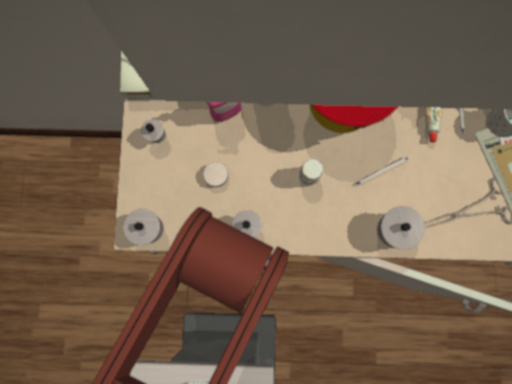

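All four jars, at (153,131), (246,226), (143,228) and (402,228) in the top view, are closed. The lids lie flat with flange slopes near 0 and knob tops within about 2 mm of the seated height. The bottle at (312,172) and tin at (216,175) have not moved.

```bash
python3 -c "
from cell import *
print(close_job())"
```

```text
the job is handed in; nothing more can be done
None
```

The job is handed in: all four lids sit flat on their jars, the jars stand where they were, the pill bottle and tin are undisturbed, and it took about 29 s of the 106 s allowed.

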